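# Hold the mill jar's bayonet lid at its vent mark

### The arm

A 6-joint arm with a two-finger parallel gripper is mounted at the origin on the work surface. World frame = base frame: x ahead of the robot, y to its left, z up, the work surface at z = 0. Lengths are in m, angles in rad, forces in N, time in s.
With the tool pointing down it reaches from about 0.35 to 1 m from the base axis. Payload 7.1 kg.
Tool frame: the origin (TCP) lies between the finger pads; the fingertips stand 22 mm ahead of it and the grasp point (between the pads) lies 3 mm ahead of it; z points along the fingers, y is the line along which they close (so a half turn about z gives the same grasp; the last joint's range is limited). The gripper opens to 85 mm and grips with 20 to 120 N. Pads are 22 mm wide; open, the fingers measure 114 mm over their backs; the gripper's body (76 mm by 85 mm) begins 54 mm behind the grasp point. The pads swing forward as they close: fully open they stand 13 mm farther back than shut.
Start: joints at [1.167, 0.423, 1.63, -0, 1.089, -0.019], TCP at [0.235, 0.579, 0.253] pointing down, gripper open.
Joint ranges: [-3, 3], [-0.9, 2.11], [0.09, 2.58], [-1.31, 4.45], [0.11, 2.69], [-2.54, 2.54]. Speed limits (rad/s): [2.39, 2.39, 3.01, 3.14, 3.14, 3.14].

### API

Orientations are given as a rotation vector (axis times angle).
In Python, from rig import manip gives the robot as it stands. The module is installed in compiled form; this text tells all that it offers. Calls block until the motion is done:
- manip.move_to(position, orientation): joint-space move of the TCP to a pose.
- manip.servo_line(position, orientation=None, rate=0.15): straight line of the TCP; orientation=None keeps the orientation; rate is the mean speed in m/s.
- manip.set_joints(angles): joint-space move.
- manip.command_gripper(opening, f_grip=None): finger opening in m; f_grip is the grip in N (None keeps the last); returns when the fingers have stopped.
- manip.hold(seconds).
- manip.solve_ik(position, orientation): joint angles nearest the present ones, or None.
- manip.camera(name): name is "scene" or "top"; returns a dict with "image" (480x640x3 uint8, red, green, blue), "fx", "fy", "cx", "cy" (pixels), "cam_to_world" (4x4, takes a point from camera to world coordinates). Camera axes: x right, y down, z forward; pixel columns grow to the right and rows downward; lengths in m; the calibration is good to about 2 mm. A picture is of the moment at which its call begins. There is no depth.
A pose or a line that the arm cannot do raises manip.IKError and nothing moves.
- manip.sign_off(): hands the job in; it is judged then, once.
Readings, each from a call of its own:
- manip.get_time(): time.
- manip.get_joint_positions(): joint angles.
- manip.get_joint_vel(): joint speeds.
- manip.get_tau(): joint torques, N m.
- manip.get_position(): TCP position.
- manip.get_ee_rot(): TCP orientation.
- manip.get_contact_force(): force on the tool from outside, world axes, zero at the start.
- manip.get_torque(): the same for the moment, N m.
- manip.get_width(): finger opening in m.
- manip.get_grip_force(): force on a finger pad.
Only numpy, scipy, OpenCV 4.12 (cv2) and the standard library are available. Lean on these libraries where they do the work, as an engineer would, in place of code of your own. Each camera call takes 0.05 s, during which the arm holds its last target. There are 200 camera calls.

### The job

Make the glaze mill jar ready for venting: press both orange hold-down straps of its stand down until their catches hold them shut, then put the aluminium lid with the blue bar into the jar's mouth, its two lugs through the two slots (bar in line with the green marks), fully down. Turn it clockwise, against its spring, only half-way, until the bar points at the yellow marks, never as far as the click at the red marks, and finish while still gripping the bar and holding it there: the spring turns the lid back if it is let go. Leave the other things on the table where they are.

Things in the scene. Friction and masses are not known exactly. Their poses are not given: they have to be found in the camera images.
- stand: Fixed green stand, 200 x 230 mm, that carries the white mill jar; its place and yaw differ from run to run. Origin: on the table under the jar's axis. Its +x points from the straps' free ends to their hinges, z up. A flat white ring of radius 70 mm around the jar's neck, 18 mm below the rim's top, bears the coloured marks.
- mouth (a point): Centre of the jar's round mouth, on the top face of its steel rim, 120 mm above the table; axes as the stand's. Rim 8 mm thick, outer radius 49 mm, hole 33 mm in radius, with two slots 19 mm wide that run out along the stand's +x and -x (to the green marks), right through. Room for the lugs below, to 40 mm under the top. Anticlockwise from the slots the lid soon meets a stop.
- strap_left_hinge (a point): Hinge axis (along the stand's y) of the left strap, 60 mm on the stand's +x side and 88 mm on its +y side of the jar's axis, 83 mm above the table. The strap is an orange bar 125 x 26 x 8 mm that runs from here towards the stand's -x; its free end stands up when open.
- strap_right_hinge (a point): The same for the right strap, 88 mm on the stand's -y side.
- strap_left_pad (a point): Yellow spot, 22 mm across, on top of the left strap: the place to press; it moves with the strap, 75 mm from the hinge and 4 mm above its level when shut, so then 87 mm above the table and 15 mm to the -x side of the jar's axis. Pressed straight down there with shut fingers, the strap gives at 1 to 3 N, takes about 12 N at the sprung catch in the last 8 mm, then meets a hard stop.
- strap_right_pad (a point): The same yellow spot on the right strap (stand's -y side).
- strap_left (a joint): Opening angle of the left strap in rad: 0 shut, 0.4 to 0.65 at the start; it stays where it is left (stiff hinge); the catch holds it once it is below about 0.04.
- strap_right (a joint): Opening angle of the right strap, likewise.
- lid_bar (a point): The lid to be fitted (about 0.16 kg) stands plug down on the table at the start. This point: centre of its blue grip bar, 84 mm long (lid's x), 14 mm wide (y), 36 mm high (z), on the lid's axis, 50 mm above the lid's underside. The lid fits either way round. Fully down, its disc lies on the rim and this point is 26 mm above the mouth point.
- lid_plug (a point): Centre of the lid's underside. From there up: plug of radius 30 mm, 24 mm high, foot tapered; two lugs along +x and -x, in line with the bar, 12 mm wide, reaching 40 mm from the axis, 2 to 10 mm above the underside; aluminium disc of radius 47 mm from 24 to 32 mm; then the bar up to 68 mm.
- vent_mark: The pair of yellow marks on the white ring, 60 mm either side of the jar's axis along this frame's x: the bar points along them when the lid is half-way, 0.54 rad (31 degrees) clockwise, seen from above, from the green marks (stand's x). Origin on the jar's axis, 102.5 mm above the table. The red marks of the lock lie another 0.54 rad on.
- carrier (a joint): Angle in rad of the sprung carrier in the jar that the lugs push round: 0 at rest, growing as the lid turns clockwise. The lid turns freely for about 0.08 rad, then the carrier follows: carrier = lid's turn from the slots less about 0.08. Spring moment 0.03 Nm at 0 plus 0.2 Nm per rad. The stiff click begins at about 0.88 and is passed at 1.0.
- pot_lid: Bystander: terracotta pot lid with a round knob, radius 44 mm, 46 mm high, origin at the centre of its underside.
- glaze_tub_center (a point): Bystander: small glaze tub with a white cap, radius 36 mm, 75 mm high; its centre.
- tape: Bystander: roll of blue tape lying flat, radius 45 mm, 24 mm high; origin at the centre of its underside.
- oxide_bottle: Bystander: white oxide bottle with a red cap, radius 30 mm, 140 mm high; origin at the centre of its underside.
- test_cup: Bystander: blue test cup, radius 38 mm, 80 mm high; origin at the centre of its underside.
- spatula_grip (a point): Bystander: spatula, 280 mm long, lying along its x; this point is in its handle.
Not all that is in view belongs to the job. What is shaped like the part that bears lid_bar but pink, purple or turquoise is not meant.

How it is judged:
By the outcome, as a careful person would: the job done as asked, in the order asked, and still so for the second after the job is handed in, while the arm keeps its last pose, push and grip.
It also fails if it takes over 69 s, if anything falls off the work surface, if the arm or the gripper's body presses on something with over 40 N, if the wrist force passes 120 N, or if a joint passes its speed limit or range.

## Working session

There is one attempt and no reset: what is moved stays moved. The work goes in short steps, each a Python script; the robot and the scene stay as the last script left them, time stands still between calls to the robot, and variables do not carry over. Pictures are saved under pics/ and viewed, at most 10 in all, crops included, and the job is handed in when it is done.

```bash
mkdir -p pics; cat > h.py <<'E'
import numpy as np,cv2
from rig import manip
from scipy.spatial.transform import Rotation as R
def snap(name,f):
    c=manip.camera(name); cv2.imwrite(f,c["image"][:,:,::-1]); np.savez(f[:-4]+".npz",**{k:c[k] for k in c}); return c
def ray(f,u,v,z):
    c=np.load(f[:-4]+".npz"); T=c["cam_to_world"]
    d=T[:3,:3]@np.array([(u-c["cx"])/c["fx"],(v-c["cy"])/c["fy"],1]); o=T[:3,3]
    return o+d*(z-o[2])/d[2]
def proj(f,p):
    c=np.load(f[:-4]+".npz"); T=c["cam_to_world"]
    q=T[:3,:3].T@(np.array(p)-T[:3,3]); return np.array([c["fx"]*q[0]/q[2]+c["cx"],c["fy"]*q[1]/q[2]+c["cy"]])
def down(yaw): # tool z down, tool x at yaw, tool y = yaw-90
    return (R.from_euler('z',yaw)*R.from_euler('x',np.pi)).as_rotvec()
E
python3 - <<'E'
from h import *
for n in("scene","top"):
    c=snap(n,f"pics/{n}0.png"); print(c["cam_to_world"].round(3).tolist(),c["fx"])
print(R.from_rotvec(manip.get_ee_rot()).as_matrix().round(2).tolist(),manip.get_time())
E
```

```text
[[0.579, 0.458, -0.675, 1.236], [0.815, -0.334, 0.473, -0.579], [-0.009, -0.824, -0.567, 0.713], [0.0, 0.0, 0.0, 1.0]] 451.71030020425235
[[-0.023, -0.998, 0.062, 0.451], [-1.0, 0.023, -0.001, -0.077], [0.0, -0.062, -0.998, 1.524], [0.0, 0.0, 0.0, 1.0]] 610.4590196355186
[[-0.93, 0.38, -0.0], [0.38, 0.93, -0.0], [0.0, -0.0, -1.0]] 0.1
```

View pics/scene0.png

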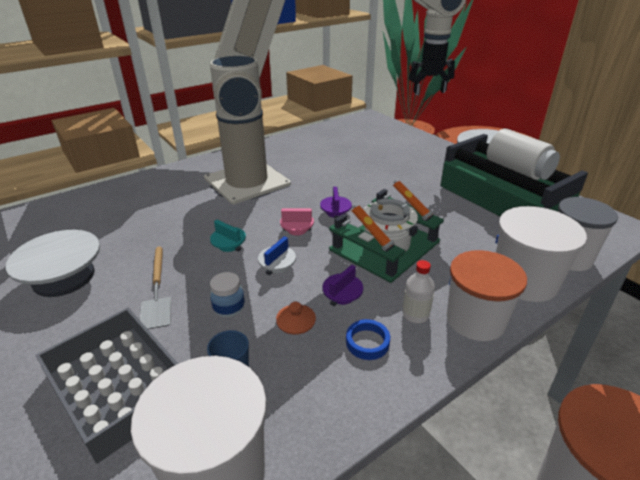

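View pics/top0.png

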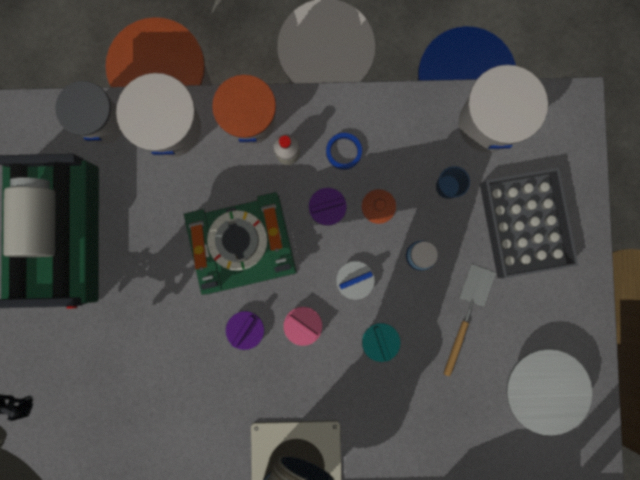

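Five lid shapes are visible in the top view: purple (327,206), purple (244,330), pink (303,326), turquoise (381,342), and an aluminium disc with a blue bar (355,280). The last one fits the description. The stand is at about (240,243). I'll confirm with an enlarged crop.

```bash
python3 - <<'E'
import cv2
a=cv2.imread('pics/top0.png')[182:308,180:385]
cv2.imwrite('pics/c1.png',cv2.resize(a,None,fx=3.9,fy=3.9,interpolation=cv2.INTER_CUBIC))
a=cv2.imread('pics/scene0.png')[170:290,250:450]
cv2.imwrite('pics/c2.png',cv2.resize(a,None,fx=4,fy=4,interpolation=cv2.INTER_CUBIC))
E
```

```text
(no output)
```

View pics/c1.png

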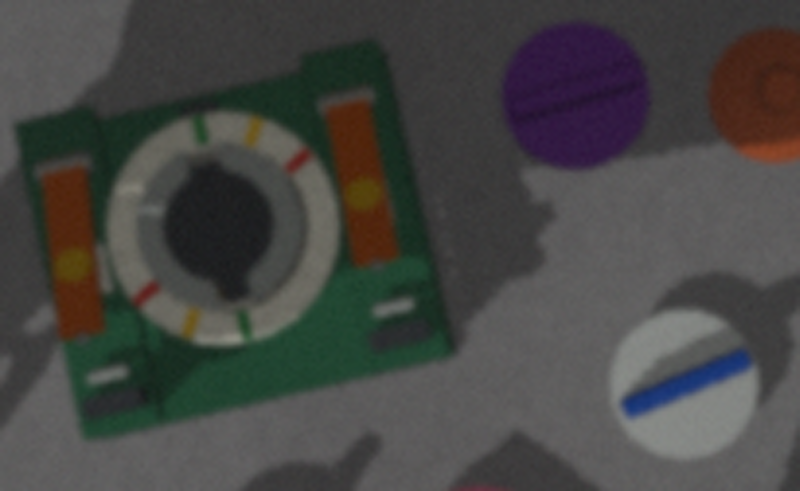

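View pics/c2.png

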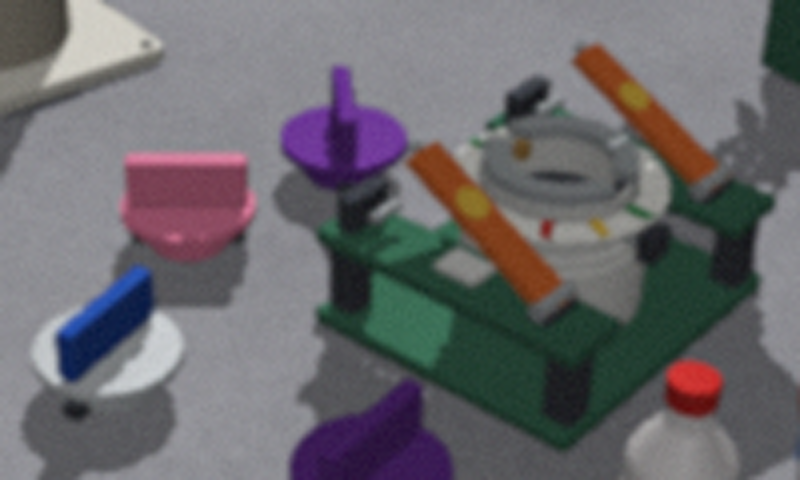

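The crops confirm it: the aluminium lid with the blue bar is at crop (685,383). The stand's hinges are at the top of the image, so stand +x is roughly world +x, and both straps are open. Next I'll compute the geometry.

```bash
cat >> h.py <<'E'
def bar(f,z,uv,r=25):
    im=np.load(f[:-4]+".npz")["image"]; h=cv2.cvtColor(im,cv2.COLOR_RGB2HSV)
    m=cv2.inRange(h,(105,120,60),(130,255,255)); k=np.zeros_like(m); cv2.circle(k,uv,r,255,-1); m&=k
    v,u=np.nonzero(m); P=np.array([ray(f,a,b,z) for a,b in zip(u,v)])[:,:2]
    c,s,(a,b),ang=None,None,(0,0),None
    mr=P.mean(0); w,V=np.linalg.eigh(np.cov((P-mr).T)); d=V[:,1]
    t=(P-mr)@d; n=(P-mr)@V[:,0]
    return len(u),mr,np.arctan(d[1]/d[0]),np.ptp(t),np.ptp(n)
E
python3 - <<'E'
from h import *
t="pics/top0.png"
cr=lambda x,y,z: ray(t,180+x/3.9-.37,182+y/3.9-.37,z)
M=np.array([cr(x,y,.1025) for x,y in [(201,130),(245,325),(254,131),(191,323),(299,160),(147,293)]])
c=M.mean(0); print("c",c)
for i,o in ((0,0),(2,.54),(4,1.08)):
    d=M[i]-M[i+1]; print(np.arctan2(d[1],d[0])+o,np.hypot(*d[:2]))
print("ring edges",[cr(*p,.1025).round(4) for p in((107,228),(340,228),(223,112),(223,346))])
for p in((73,264),(362,193)): print([cr(*p,z).round(3) for z in(.1,.12)])
print("disc",cr(685,383,.032))
print(bar(t,.066,(355,280)))
s="pics/scene0.png"; print(bar(s,.055,(277,251),22))
E
```

```text
c [0.54979244 0.12286858 0.1025    ]
0.20709321584674378 0.12007102441633688
0.2088534144577962 0.12081849181051012
0.21024196652289673 0.12042087186468423
ring edges [array([0.5506, 0.1922, 0.1025]), array([0.5475, 0.0528, 0.1025]), array([0.6188, 0.1218, 0.1025]), array([0.4785, 0.1238, 0.1025])]
[array([0.53 , 0.213, 0.1  ]), array([0.529, 0.209, 0.12 ])]
[array([0.568, 0.04 , 0.1  ]), array([0.567, 0.038, 0.12 ])]
disc [ 0.45024388 -0.15478621  0.032     ]
(163, array([ 0.4506819 , -0.15431175]), np.float64(-1.196012338728666), np.float64(0.08019308883329929), np.float64(0.011762192852965783))
(338, array([ 0.45344765, -0.15537121]), np.float64(-1.0051139685195105), np.float64(0.1178373111261179), np.float64(0.04217263829562884))
```

```bash
cat >> h.py <<'E'
C=np.array([.5498,.1229]); PSI=.209
def S(x,y,z): c,s=np.cos(PSI),np.sin(PSI); return np.array([C[0]+c*x-s*y,C[1]+s*x+c*y,z])
def press(y):
    o=down(PSI+np.pi/2)
    pad=lambda t:S(.06-.075*np.cos(t)+.004*np.sin(t),y,.083+.075*np.sin(t)+.004*np.cos(t)+.022)
    p=pad(.6); p[2]=.19; manip.move_to(p,o)
    for t in(.6,.3,.12): manip.servo_line(pad(t),o,.08)
    f=[]
    for dz in(.006,.004,.002,.0005,-.001,-.002,-.003):
        p=pad(0); p[2]+=dz; manip.servo_line(p,o,.03); F=manip.get_contact_force()
        f.append((dz,round(F[2],1),round(manip.get_position()[2]-.022,4)))
        if F[2]>22: break
    print(f,manip.get_contact_force().round(1))
    p=manip.get_position(); manip.servo_line([p[0],p[1],.19],o,.15); print(manip.get_time())
E
python3 - <<'E'
from h import *
manip.command_gripper(0,30)
print(manip.get_width()); press(.088)
print(manip.get_joint_positions().round(2))
E
```

```text
-0.00021054406871971762
[(0.006, np.float64(1.2), np.float64(0.0933)), (0.004, np.float64(0.5), np.float64(0.0909)), (0.002, np.float64(0.2), np.float64(0.0887)), (0.0005, np.float64(-0.5), np.float64(0.0873)), (-0.001, np.float64(8.8), np.float64(0.0868)), (-0.002, np.float64(16.6), np.float64(0.0865)), (-0.003, np.float64(25.4), np.float64(0.0862))] [-8.2 -3.3 25.4]
6.4667
[0.36 0.41 1.83 0.   0.9  0.15]
```

```bash
python3 - <<'E'
from h import *
press(-.088)
p=S(0,-.088,.2); 
# to above the lid, open
manip.move_to([.451,-.154,.22],down(1.946)); manip.command_gripper(.05,40)
print(manip.get_time(),manip.get_joint_positions().round(2))
a=snap("scene","pics/s1.png")["image"][150:290,240:450,::-1]
cv2.imwrite('pics/c3.png',cv2.resize(a,None,fx=3.8,fy=3.8,interpolation=cv2.INTER_CUBIC))
E
```

```text
[(0.006, np.float64(0.7), np.float64(0.0933)), (0.004, np.float64(0.0), np.float64(0.0909)), (0.002, np.float64(-0.2), np.float64(0.0887)), (0.0005, np.float64(0.9), np.float64(0.0874)), (-0.001, np.float64(9.0), np.float64(0.0868)), (-0.002, np.float64(16.5), np.float64(0.0865)), (-0.003, np.float64(24.7), np.float64(0.0862))] [-7.9 -0.2 24.7]
11.0583
12.4583 [-0.35  0.25  1.98  0.    0.91 -0.73]
```

View pics/c3.png

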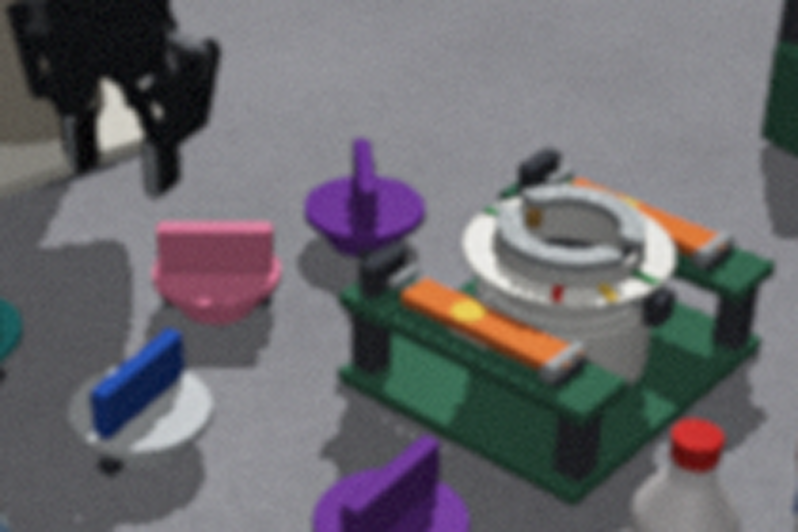

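Both straps lie flat in their catches, and the blue-bar lid is still in place. Now I'll grasp the lid.

```bash
python3 - <<'E'
from h import *
o=down(1.946)
manip.servo_line([.451,-.154,.060],o,.12)
print(manip.get_contact_force().round(1))
manip.command_gripper(0,70); print(manip.get_width(),manip.get_grip_force(),manip.get_position().round(4))
manip.servo_line([.451,-.154,.24],o,.12); print(manip.get_contact_force().round(2),manip.get_torque().round(2),manip.get_width())
o=down(PSI+np.pi); manip.move_to(S(0,0,.24),o); manip.servo_line(S(0,0,.198),o,.1)
print(manip.get_position().round(4),manip.get_contact_force().round(2),manip.get_time())
for n in("scene","top"): snap(n,f"pics/{n}2.png")
a=cv2.imread('pics/scene2.png')[120:270,310:460]; b=cv2.imread('pics/top2.png')[182:308,180:300]
a=cv2.resize(a,(400,400),interpolation=cv2.INTER_CUBIC); b=cv2.resize(b,(381,400),interpolation=cv2.INTER_CUBIC)
cv2.imwrite('pics/c4.png',np.hstack([a,b]))
E
```

```text
[ 0.4 -0.6  0.4]
0.013135218585426621 68.90130758285522 [ 0.4513 -0.1541  0.0605]
[ 0.08  0.69 -0.98] [-0.01 -0.07 -0.04] 0.012766642887196375
[0.55   0.1224 0.1981] [ 0.9  -0.06 -1.81] 17.7583
```

View pics/c4.png

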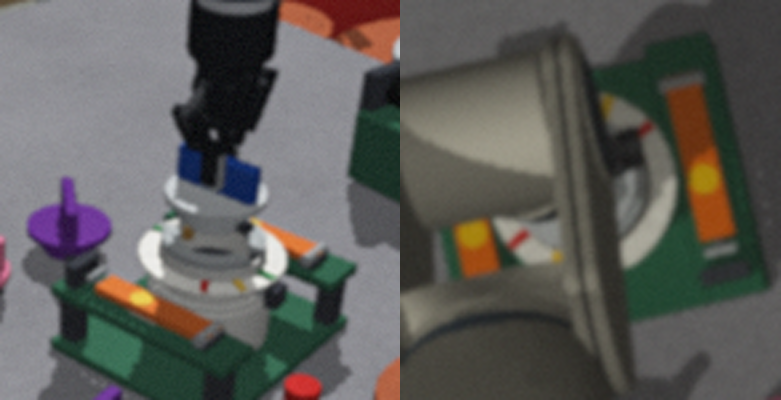

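The lid is held level over the mouth with its bar along the green marks, and both straps are still shut. I'll lower it under force guard.

```bash
cat >> h.py <<'E'
def lower(x=0,y=0,yaw=None,z0=.19,z1=.1545,lim=15,st=.003):
    o=down(PSI+np.pi if yaw is None else yaw); z=z0
    while z>=z1-1e-6:
        manip.servo_line(S(x,y,z),o,.05); F=manip.get_contact_force()
        print(round(z,4),manip.get_position()[2].round(4),F.round(1),manip.get_torque().round(2))
        if F[2]>lim: break
        z-=st
    print(manip.get_width(),manip.get_time())
E
python3 -c "
from h import *
lower()"
```

```text
0.19 0.1897 [-0.  -0.1 -1.1] [ 0.01  0.05 -0.03]
0.187 0.1868 [-1.   0.4 -2.1] [ 0.03 -0.    0.01]
0.184 0.1838 [-0.7  0.7 -2.4] [-0.08  0.04  0.05]
0.181 0.1808 [ 1.2 -0.5 -2.2] [-0.04  0.04 -0.02]
0.178 0.1778 [-0.4  0.9 -0.6] [ 0.    0.03 -0.02]
0.175 0.1747 [ 0.3 -0.  -1.2] [-0.07  0.04  0.05]
0.172 0.1718 [ 0.3  0.1 -1.1] [-0.01  0.01  0.04]
0.169 0.1688 [ 0.4 -0.4 -1. ] [ 0.05 -0.03  0.02]
0.166 0.1658 [ 1.1 -0.2 -1.9] [-0.04 -0.05  0.01]
0.163 0.1628 [-0.3  0.2 -1.6] [ 0.03  0.01 -0.01]
0.16 0.1598 [-0.1 -0.1 -1.7] [-0.02 -0.04 -0.  ]
0.157 0.1568 [ 0. -0. -1.] [ 0.01  0.02 -0.01]
0.013011006593557934 20.9167
```

```bash
python3 - <<'E'
from h import *
lower(z0=.1562,z1=.153,lim=6,st=.0006)
z=manip.get_position()[2]-.0003
for k in range(1,10):
    manip.servo_line(S(0,0,z),down(PSI+np.pi-.06*k),.05); manip.hold(.15)
    F=manip.get_contact_force(); m=R.from_rotvec(manip.get_ee_rot()).as_matrix()
    print(.06*k,(PSI+np.pi-np.arctan2(m[1,0],m[0,0])).round(3),F.round(1),manip.get_torque().round(2),manip.get_position().round(4))
    if abs(manip.get_torque()[2])>.6 or np.linalg.norm(F)>30: break
print(manip.get_width(),manip.get_time())
for n in("scene","top"): snap(n,f"pics/{n}3.png")
a=cv2.imread('pics/scene3.png')[160:270,330:450]; b=cv2.imread('pics/top3.png')[182:308,180:300]
cv2.imwrite('pics/c5.png',cv2.resize(a,(780,600*715//600*5//6),interpolation=cv2.INTER_CUBIC))
E
```

```text
0.1562 0.1565 [-1.3 -1.1  3. ] [0.02 0.28 0.08]
0.1556 0.1565 [-3.7 -1.4  8.7] [-0.01  0.62  0.06]
0.012904305528512204 21.4167
0.06 6.342 [-0.   0.3  4.8] [0.22 0.15 0.02] [0.5501 0.1231 0.1565]
0.12 6.401 [-0.3  1.3  5.7] [ 0.29  0.11 -0.02] [0.5502 0.1231 0.1565]
0.18 6.461 [-0.6  1.4  4.9] [ 0.3   0.06 -0.08] [0.5501 0.1232 0.1565]
0.24 0.238 [-0.7  1.9  5.2] [ 0.33  0.16 -0.11] [0.5501 0.1232 0.1565]
0.3 0.298 [-1.4  2.1  5.3] [ 0.43  0.1  -0.02] [0.5501 0.1233 0.1565]
0.36 0.358 [-0.3  1.4  5.3] [0.44 0.16 0.04] [0.5501 0.1233 0.1565]
0.42 0.418 [-1.   3.1  5.1] [ 0.53  0.08 -0.02] [0.5501 0.1234 0.1565]
0.48 0.478 [-0.8  4.   5.4] [0.6  0.14 0.02] [0.5501 0.1235 0.1565]
0.54 0.537 [-0.3  4.8  5.8] [0.85 0.07 0.  ] [0.5502 0.1235 0.1565]
0.013017824263456518 25.0167
```

View pics/c5.png

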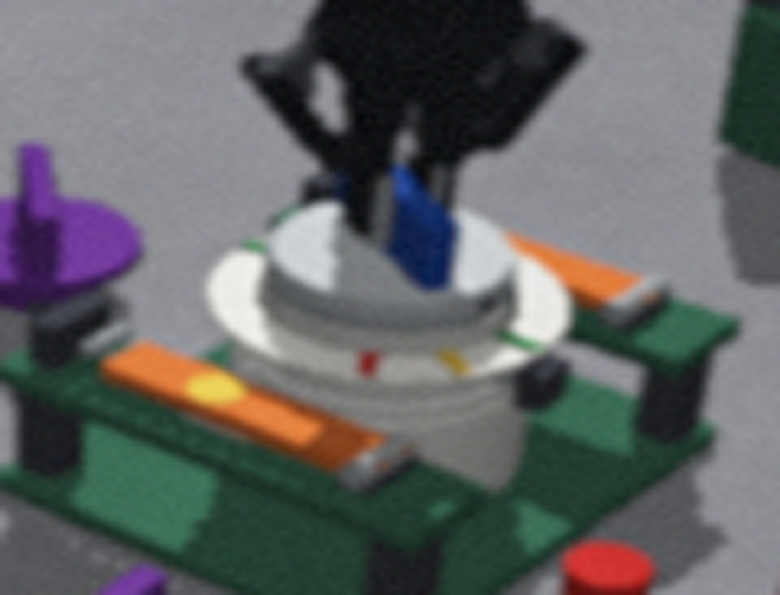

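The disc sits flat on the rim, and the bar's near end points at the yellow mark at crop (452,362). I'll check the bar's angle numerically by projecting its expected end.

```bash
python3 - <<'E'
from h import *
f="pics/scene3.png"
for t in(.44,.54,.64):
    a=PSI-t; d=np.array([np.cos(a),np.sin(a)]); n=np.array([-d[1],d[0]])
    out=[]
    for s in(7,-7):
      for z in(.128,.164):
        p=proj(f,[*(C+.042*d+s/1000*n),z]); out.append(((p-[330,160]+.5)*[6.5,595/110]).round(0).tolist())
    print(t,out)
print(manip.get_contact_force().round(1),manip.get_torque().round(2),manip.get_grip_force())
E
```

```text
0.44 [[466.0, 292.0], [475.0, 223.0], [433.0, 299.0], [442.0, 229.0]]
0.54 [[456.0, 295.0], [466.0, 225.0], [422.0, 299.0], [430.0, 230.0]]
0.64 [[446.0, 297.0], [456.0, 227.0], [410.0, 300.0], [419.0, 230.0]]
[-0.4  4.1  4.6] [ 0.87 -0.    0.01] 69.13753151893616
```

The projected corners for 0.54 rad match the picture, and the lid is seated with its bar at 0.146 m, as required. I'll hand it in while still holding the grip.

```bash
python3 -c "
from h import *
print(manip.sign_off(),manip.get_time())"
```

```text
the job is handed in; nothing more can be done
the job is handed in; nothing more can be done
```

I handed the job in with both straps caught shut and the lid fully down, turned about 0.54 rad clockwise to the yellow marks; the arm is still gripping the bar there, and the robot clock read about 25 s at the last check, against the 69 s limit.

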